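# Sweep the round wood blanks into their stock bay

## Robot

A 6-joint arm with a two-finger parallel gripper is mounted at the origin on the work surface. World frame = base frame: x ahead of the robot, y to its left, z up, the work surface at z = 0. Lengths are in m, angles in rad, forces in N, time in s.
With the tool pointing down it reaches from about 0.275 to 0.75 m from the base axis. Payload 10.2 kg.
Tool frame: the origin (TCP) lies midway between the tips of the shut fingers; the grasp point (between the pads) lies 19 mm behind it (env.hold_point_z is the distance from the TCP to the grasp point, in m); x points along the fingers, z is the direction in which the jaws open and shut, and the axes are right-handed (so a half turn about x gives the same grasp; the last joint's range is limited). The gripper opens to 85 mm and grips with 20 to 120 N. Pads are 22 mm wide; open, the fingers measure 114 mm over their backs; the gripper's body (76 mm by 85 mm) begins 54 mm behind the grasp point. The pads swing forward as they close: fully open they stand 13 mm farther back than shut.
Start: joints at [1.071, 0.313, 1.498, -0, 1.331, -0.223], TCP at [0.143, 0.505, 0.231] pointing down, gripper open.
Joint ranges: [-2.94, 2.94], [-0.97, 2.17], [0.19, 2.56], [-1.23, 4.37], [0.02, 3.11], [-2.88, 2.88]. Speed limits (rad/s): [2.39, 2.39, 3.01, 3.14, 3.14, 3.14].

## Interface

Orientations are given as a unit quaternion [x, y, z, w].
In Python, from bench import env, kinematics, monitor, eyes, job gives the robot as it stands. The module is installed in compiled form; this text tells all that it offers. Calls block until the motion is done:
- env.reach(position, orientation): joint-space move of the TCP to a pose.
- env.movel(position, velocity=0.15, frame=None, guard=None): straight line of the TCP; frame=None keeps the orientation; velocity is the mean speed in m/s. With guard (N) it stops when the force on the tool has changed by that much, and returns True; else False.
- env.set_joints(angles): joint-space move.
- env.release() and env.close_gripper(effort=None): open the fingers fully, or close them until they stop; effort is the grip in N (None keeps the last).
- env.hold(seconds).
- kinematics.ik(position, orientation): joint angles nearest the present ones, or None.
- monitor.sense(): the state.
- eyes.grab_frame(name): name is "scene" or "top"; returns a dict with "frame" (480x640x3 uint8, red, green, blue), "mtx" (3x3 intrinsics, pixels), "k1" (the pictures are not rectified: a ray, as slopes to the right and down, at radius r is drawn at 1 + k1 r^2 times it, then the intrinsics apply), "view" (4x4, takes a point from world to camera coordinates). Camera axes: x right, y down, z forward; pixel columns grow to the right and rows downward; lengths in m; the calibration is good to about 2 mm. A picture is of the moment at which its call begins. There is no depth.
A pose or a line that the arm cannot do raises env.MotionError and nothing moves.
- job.hand_in(): hands the job in, once; it reports no verdict.
The state is a dict: "clock": time; "joints": joint angles; "qvel": joint speeds; "joint_efforts": joint torques, N m; "position": TCP position; "ee_rot": TCP orientation; "contact_force": force on the tool from outside, world axes, zero at the start; "ft_torque": the same for the moment, N m; "finger_gap": opening from 0.0 (shut) to 1.0 (fully open).
Only numpy, scipy, OpenCV 4.12 (cv2) and the standard library are available. Lean on these libraries where they do the work, as an engineer would, in place of code of your own. Each camera call takes 0.05 s, during which the arm holds its last target. There are 200 camera calls.

## Task

Three round wooden blanks lie loose on the shop counter among two square blanks and a small jar. With your fingertips slide the three round blanks across the counter into the open-fronted stock bay, until each lies flat and completely inside it, behind the bay's front edge, then come clear. Slide them along the counter without lifting, tipping or flicking them, and leave the square blanks, the jar and everything else where they are.

Things in the scene. Friction and masses are not known exactly. Their poses are not given: they have to be found in the camera images.
- bay: fixed, three-sided stock bay of beige sheet metal on the left of the counter, open on top and at its front, no sill: its floor is the counter itself, looking a little darker there. Origin at counter level in the middle of the open front; x points inward from the front to the back wall, y across. Inner width 260 mm (y -130 to 130), inner depth 130 mm (x 0 to 130), walls 4 mm thick and 45 mm high
- round1: round wooden craft blank, a plain disc 44 mm across and 18 mm thick, about 20 g, lying flat and loose on the counter; origin at the centre of its underside, z up. To be slid into the bay. The three rounds are alike; each may start in exchange for a square or the jar
- round2: round wooden craft blank, a plain disc 44 mm across and 18 mm thick, about 20 g, lying flat and loose on the counter; origin at the centre of its underside, z up. To be slid into the bay. The three rounds are alike; each may start in exchange for a square or the jar
- round3: round wooden craft blank, a plain disc 44 mm across and 18 mm thick, about 20 g, lying flat and loose on the counter; origin at the centre of its underside, z up. To be slid into the bay. The three rounds are alike; each may start in exchange for a square or the jar
- square1: square wooden craft blank, 40 x 40 x 18 mm, same wood, lying loose among the rounds; origin at the centre of its underside, sides along its x and y. Not to be moved
- square2: square wooden craft blank, 40 x 40 x 18 mm, same wood, lying loose among the rounds; origin at the centre of its underside, sides along its x and y. Not to be moved
- jar: small closed, squat jar, 44 mm across and 38 mm high, standing loose among the blanks; origin at the centre of its underside. Not to be moved
- resin: clear bottle, 64 mm across and 160 mm high, standing to the right of the work; origin at the centre of its underside. Not to be moved
- cup: white mixing cup, 66 mm across the rim and 68 mm high, standing at the far side; origin at the centre of its underside. Not to be moved
- mould: grey casting mould, a slab 85 x 150 x 22 mm (its x, y, z), lying at the far side; origin at the centre of its underside. Not to be moved. The rest of the equipment (cartons, boards, bin, riser with bottles) stands fixed along the far edge and the sides, more than 150 mm from the blanks
There are look-alikes about, which are no part of the job. Leave any purple look-alike of the round2 alone.

How it is judged:
By the outcome, as a careful person would: the job done as asked, in the order asked, and still so for the second after the job is handed in, with the robot touching nothing.
It also fails if it takes over 72 s, if anything falls off the work surface, if the arm or the gripper's body presses on something with over 40 N, if the wrist force passes 120 N, or if a joint passes its speed limit or range.

## Working session

There is one attempt and no reset: what is moved stays moved. The work goes in short steps, each a Python script; the robot and the scene stay as the last script left them, time stands still between calls to the robot, and variables do not carry over. Pictures are saved under pics/ and viewed, about 8 in all and at most 12, crops included, and the job is handed in when it is done.

```bash
mkdir -p pics; cat > h.py <<'E'
import numpy as np, cv2
from bench import env, kinematics, monitor, eyes, job
def grab(n):
    return eyes.grab_frame(n)
def px2w(f,uv,z):
    K=f["mtx"];D=np.array([f["k1"],0,0,0,0.])
    p=cv2.undistortPoints(np.array(uv,float).reshape(-1,1,2),K,D).reshape(-1,2)
    V=np.array(f["view"]);R=V[:3,:3];t=V[:3,3];c=-R.T@t
    d=np.c_[p,np.ones(len(p))]@R
    return c+d*((z-c[2])/d[:,2])[:,None]
def w2px(f,P):
    V=np.array(f["view"]);D=np.array([f["k1"],0,0,0,0.])
    return cv2.projectPoints(np.array(P,float).reshape(-1,1,3),cv2.Rodrigues(V[:3,:3])[0],V[:3,3],f["mtx"],D)[0].reshape(-1,2)
def save(im,n): cv2.imwrite("pics/"+n,cv2.cvtColor(im,cv2.COLOR_RGB2BGR))
E
python3 - <<'E'
from h import *
for n in("top","scene"):
    f=grab(n);save(f["frame"],n+"0.png");V=np.array(f["view"]);print(n,-V[:3,:3].T@V[:3,3],V[2,:3],f["k1"],f["mtx"][0,0])
s=monitor.sense();print(s["position"],s["ee_rot"],s["clock"])
E
```

```text
top [ 0.40338029 -0.11805934  0.90982073] [ 0.17018462  0.00178065 -0.98541059] 0.007534705789900619 464.199097966083
scene [ 1.2940678  -0.2833485   0.53486428] [-0.81232113  0.21801229 -0.54092977] -0.16203986329578718 530.9356503054275
[0.14336913 0.5047999  0.23078299] [-0.42642857  0.5645878   0.42606844  0.56379515] 0.1
```

View pics/top0.png

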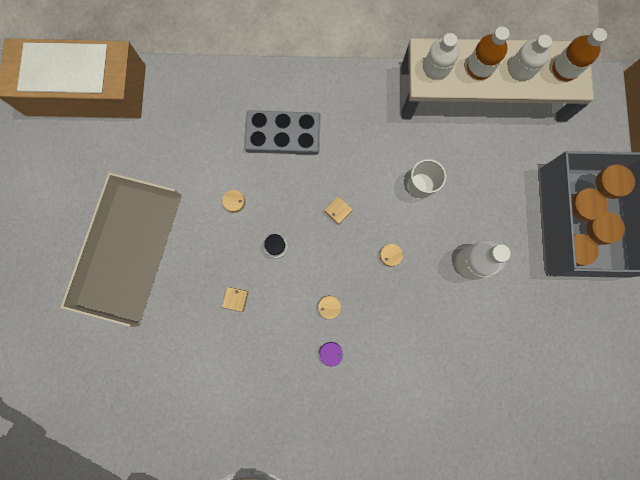

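View pics/scene0.png

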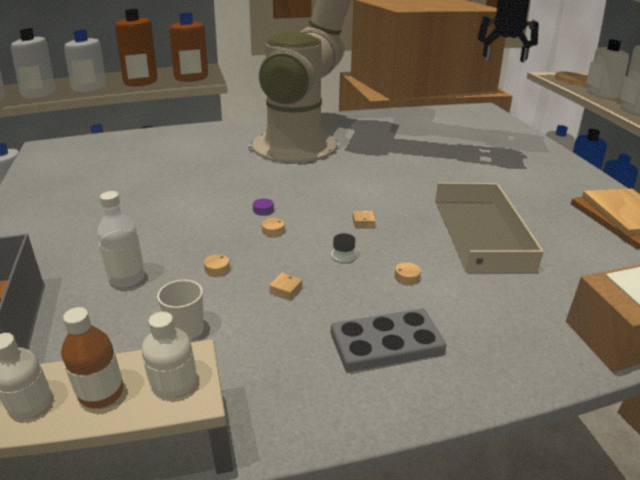

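Top view: three orange discs at (233,201), (391,255) and (329,307) are the rounds. The squares are at (338,210) and (235,299), the jar is at (275,245), and the purple disc at (331,354) must be left alone. The bay is open toward the right, with its front running from about (180,190) to (140,325).

```bash
python3 - <<'E'
from h import *
f=grab("top");g=grab("scene")
im=f["frame"]
hsv=cv2.cvtColor(im,cv2.COLOR_RGB2HSV)
m=cv2.inRange(hsv,(8,90,110),(28,255,255))
m[:170]=0;m[:,450:]=0
for c in cv2.findContours(m,0,2)[0]:
    a=cv2.contourArea(c)
    if a<150: continue
    (u,v),sz,an=cv2.minAreaRect(c);M=cv2.moments(c);u,v=M['m10']/M['m00'],M['m01']/M['m00']
    fill=a/cv2.contourArea(cv2.convexHull(c)); circ=a/(np.pi*cv2.minEnclosingCircle(c)[1]**2)
    print("blank",(round(u),round(v)),a,np.round(sz,1),"circ %.2f"%circ,px2w(f,[(u,v)],.018)[0].round(4), "ang",cv2.minAreaRect(c)[2])
# scene check
hs=cv2.cvtColor(g["frame"],cv2.COLOR_RGB2HSV);m=cv2.inRange(hs,(8,90,110),(28,255,255));m[:200]=0;m[300:]=0;m[:,:190]=0;m[:,430:]=0
for c in cv2.findContours(m,0,2)[0]:
    if cv2.contourArea(c)<80: continue
    M=cv2.moments(c);u,v=M['m10']/M['m00'],M['m01']/M['m00'];print("scene",(round(u),round(v)),px2w(g,[(u,v)],.012)[0].round(4))
print("jar",px2w(f,[(275,243)],.038)[0].round(4),"purple",px2w(f,[(331,354)],.018)[0].round(4))
print("bay tops",px2w(f,[(110,175),(180,191),(140,325),(64,307)],.045).round(4))
print("resin base",px2w(f,[(466,262)],.0),"cup",px2w(f,[(418,186)],0),'mould',px2w(f,[(245,152),(320,153)],.022))
b=cv2.resize(im[160:340,50:220],None,fx=3.3,fy=3.3,interpolation=cv2.INTER_CUBIC)
b2=cv2.resize(im[180:380,210:420],None,fx=2.9,fy=2.9,interpolation=cv2.INTER_CUBIC)
save(b,"bay.png")
E
```

```text
blank (329, 307) 376.0 [22. 22.] circ 0.90 [ 0.422  -0.1377  0.018 ] ang 90.0
blank (235, 299) 414.0 [21.3 21.1] circ 0.64 [0.4336 0.0416 0.018 ] ang 14.03624439239502
blank (391, 255) 365.0 [21.9 21.9] circ 0.90 [ 0.5245 -0.2564  0.018 ] ang 63.43495178222656
blank (338, 210) 376.0 [19.8 20.5] circ 0.70 [ 0.6113 -0.1528  0.018 ] ang 45.0
blank (233, 201) 356.0 [21.9 20.5] circ 0.89 [0.6255 0.0542 0.018 ] ang 45.0
scene (284, 285) [ 0.613  -0.1533  0.012 ]
scene (407, 273) [0.6292 0.0561 0.012 ]
scene (216, 265) [ 0.5279 -0.2551  0.012 ]
scene (273, 227) [ 0.4253 -0.1364  0.012 ]
scene (364, 219) [0.4373 0.0442 0.012 ]
jar [ 0.5396 -0.0331  0.038 ] purple [ 0.3351 -0.1432  0.018 ]
bay tops [[0.665  0.2892 0.045 ]
 [0.6359 0.1522 0.045 ]
 [0.382  0.2073 0.045 ]
 [0.4119 0.3491 0.045 ]]
resin base [[ 0.51509556 -0.40686333  0.        ]] cup [[ 0.66813925 -0.31496142  0.        ]] mould [[ 0.72525233  0.0350889   0.022     ]
 [ 0.7262118  -0.11510088  0.022     ]]
```

View pics/bay.png

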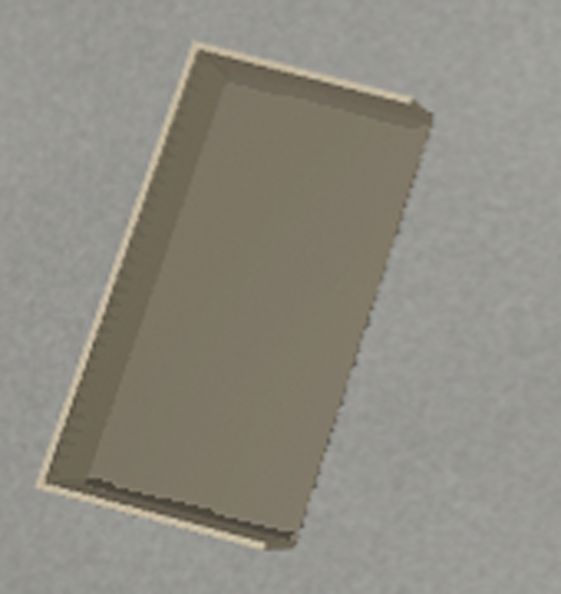

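The crop shows the bay's floor front corners at about (180.6,197.9) and (140,325.8). Each round's edges sit at least 50 mm from its neighbours. I'll hold each round lightly between the fingertips, with the jaws along the bay's depth, and slide it at constant height. First I check the bay frame and the paths.

```bash
cat >> h.py <<'E'
from scipy.spatial.transform import Rotation as Rn
def bay():
    f=grab("top")
    a,b=px2w(f,[(180.6,197.9),(140,325.8)],0.)[:,:2]     # front floor corners (world +x end, -x end)
    c,d,e,g=px2w(f,[(109.5,174.5),(62.5,307),(175.8,190.6),(130.6,325.8)],.045)[:,:2]
    return a,b,c,d,e,g
E
python3 - <<'E'
from h import *
a,b,c,d,e,g=bay();print(a,b,c,d,e,g)
n=np.linalg.norm
print("front",n(a-b),"fronttop",n(e-g),"back",n(c-d),"depth",n(c-e),n(d-g))
o=(a+b)/2; t=(a-b)/n(a-b); print("mid",o,(e+g)/2)
for p,q in((a,b),(e,g),(c,d),(c,e),(d,g)):print(np.degrees(np.arctan2(*(p-q)[::-1])).round(1))
E
```

```text
[0.63371781 0.16405259] [0.37943311 0.22405223] [0.66597227 0.29027298] [0.41187626 0.35187758] [0.63655591 0.16030857] [0.38030267 0.22424418]
front 0.26126741536987336 fronttop 0.2641088569994935 back 0.2614572767735654 depth 0.13325190721102292 0.13148070267808867
mid [0.50657546 0.19405241] [0.50842929 0.19227638]
-13.3
-14.0
-13.6
77.2
76.1
```

```bash
cat >> h.py <<'E'
O=np.array([.508,.193]);th=np.radians(76.5);bx=np.array([np.cos(th),np.sin(th)]);by=np.array([-bx[1],bx[0]])
def B(x,y): return O+bx*x+by*y
def ori(s):
    z=np.r_[s*bx,0];x=np.array([0,0,-1.]);return Rn.from_matrix(np.c_[x,np.cross(z,x),z]).as_quat()
A0,C0,B0=np.array([.627,.055]),np.array([.4235,-.137]),np.array([.526,-.256])
low=[(.372,-.05),(.365,.05),(.395,.115)]
PA=[A0,B(-40,0)*0+B(-.045,-.075),B(.055,-.075)]
PC=[C0,*low,B(-.045,0),B(.055,0)]
PB=[B0,(.43,-.14),*low,B(-.045,.072),B(.055,.072)]
ZS,ZT=.003,.11
def slide(path,q,v=.12):
    path=[np.array(p) for p in path]
    env.movel(np.r_[path[0],ZT],velocity=.25,frame=q) if np.linalg.norm(monitor.sense()["position"][:2]-path[0])<.5 else env.reach(np.r_[path[0],ZT],q)
    env.movel(np.r_[path[0],ZS],velocity=.15)
    env.close_gripper(20)
    s=monitor.sense();print("gap",s["finger_gap"],"z",s["position"],"t",s["clock"],"F",np.round(s["contact_force"],1))
    if s["finger_gap"]<.2: return False
    for p in path[1:]:
        env.movel(np.r_[p,ZS],velocity=v)
    s=monitor.sense();print("end gap",s["finger_gap"],s["position"],"t",s["clock"],"F",np.round(s["contact_force"],1))
    env.release(); env.movel(np.r_[path[-1],ZT],velocity=.15)
    return True
E
python3 - <<'E'
from h import *
for s in(1,-1):
    q=ori(s);L=[]
    for P in(PA,PC,PB):
        for p in P:
            for z in(ZS,ZT):
                j=kinematics.ik(np.r_[p,z],q);L.append(j if j is not None else [np.nan]*6)
    L=np.array(L,float);print(s,np.isnan(L).any(1).nonzero()[0],np.nanmin(L,0).round(2),np.nanmax(L,0).round(2))
# clearance of discs along paths
obs={"sq1":(.612,-.153,.028),"sq2":(.4355,.043,.028),"jar":(.54,-.033,.022),"purple":(.336,-.143,.022)}
for n,P in(("A",PA),("C",PC),("B",PB)):
    pts=np.vstack([np.linspace(P[i],P[i+1],40) for i in range(len(P)-1)])
    for k,o in obs.items():
        d=min(np.linalg.norm(pts[:,None]+bx*np.linspace(-.04,.04,17)[None,:,None]-np.array(o[:2]),axis=2).min()-.011-o[2], np.linalg.norm(pts-o[:2],axis=1).min()-.022-o[2]);print(n,k,round(d,3))
E
```

```text
1 [] [-0.65  0.13  1.28 -0.    0.59 -1.99] [ 0.3   0.8   2.18 -0.    1.2  -1.03]
-1 [] [-0.65  0.13  1.28 -0.    0.59  1.15] [ 0.3   0.8   2.18 -0.    1.2   2.11]
A sq1 0.13
A sq2 0.096
A jar 0.059
A purple 0.288
C sq1 0.139
C sq2 0.008
C jar 0.092
C purple 0.018
B sq1 0.061
B sq2 0.017
B jar 0.088
B purple 0.019
```

```bash
sed -i 's/^low=.*/low=[(.37,-.05),(.36,.05),(.392,.128)]/; s/^PC=.*/PC=[C0,*low,B(-.02,.03),B(.055,0)]/' h.py
python3 - <<'E'
from h import *
print(slide(PA,ori(1)))
f=grab("top");save(f["frame"],"a1.png")
E
```

```text
gap 0.5051497761783815 z [0.62727932 0.05496872 0.00372056] t 3.975 F [-2.1 -0.2  5.8]
end gap 0.5039574231103561 [0.59348578 0.23027369 0.00368753] t 5.9 F [0.2 2.3 6.3]
True
```

View pics/a1.png

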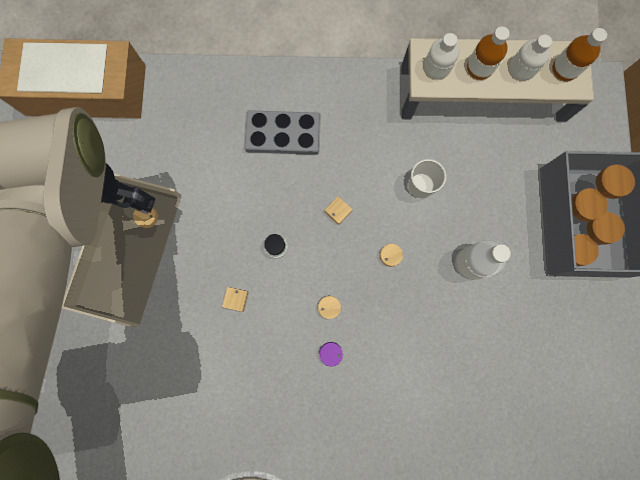

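Round A is in the bay at about (145,217) and nothing else has moved. The upward reaction of about 6 N shows the disc stayed pressed to the counter.

```bash
python3 - <<'E'
from h import *
print(slide(PC,ori(1)))
E
python3 - <<'E'
from h import *
env.movel(np.r_[.45,-.10,ZT+.02],velocity=.3)
save(grab("scene")["frame"],"c1.png"); print(monitor.sense()["clock"])
E
```

```text
gap 0.5056490184487248 z [ 0.42370544 -0.13713016  0.00354688] t 10.4 F [-1.3  0.6  6.3]
end gap 0.5037033513103967 [0.52072484 0.24736614 0.0035578 ] t 15.025 F [0.9 3.4 5.2]
True
17.7667
```

View pics/c1.png

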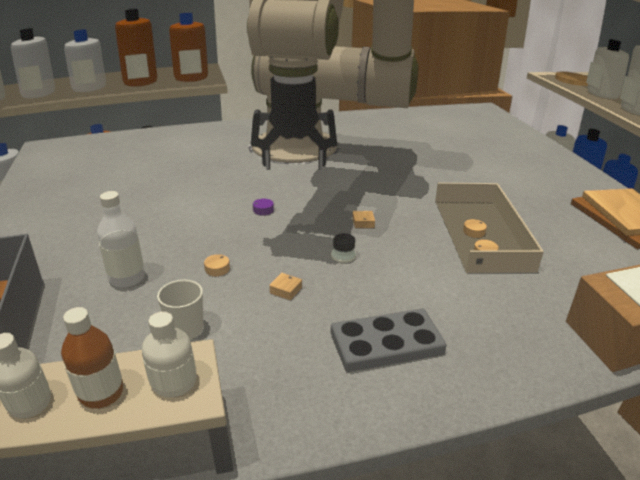

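Two rounds are in the bay at (475,228) and (486,247). The squares, jar and purple disc haven't moved. The last round is at (217,265).

```bash
python3 - <<'E'
from h import *
print(slide(PB,ori(1)))
env.movel(np.r_[B(.055,.072),.2],velocity=.25)
env.reach([.33,-.35,.25],ori(1))
f=grab("top");g=grab("scene");im=f["frame"]
m=cv2.inRange(cv2.cvtColor(im,cv2.COLOR_RGB2HSV),(8,90,70),(28,255,255));m[:170]=0;m[:,450:]=0
for c in cv2.findContours(m,0,2)[0]:
    if cv2.contourArea(c)<150: continue
    M=cv2.moments(c);u,v=M['m10']/M['m00'],M['m01']/M['m00'];p=px2w(f,[(u,v)],.018)[0]
    r=p[:2]-O;print((round(u),round(v)),cv2.contourArea(c),p.round(4),"bay",(r@bx).round(4),(r@by).round(4))
save(im,"f1.png");save(g["frame"],"f1s.png");print(monitor.sense()["clock"],px2w(f,[(275,243)],.038)[0])
E
```

```text
gap 0.503399002608045 z [ 0.52618395 -0.25617418  0.00364206] t 19.95 F [-1.6  1.3  7.3]
end gap 0.5014414438942708 [0.45042803 0.26365253 0.00355905] t 25.8083 F [-1.2  2.1  7.7]
True
(235, 299) 406.5 [0.4336 0.0413 0.018 ] bay -0.1649 0.0369
(121, 289) 441.5 [0.4486 0.2586 0.018 ] bay 0.0499 0.073
(133, 253) 420.5 [0.5174 0.2426 0.018 ] bay 0.0504 0.0024
(145, 216) 409.0 [0.5914 0.2255 0.018 ] bay 0.0511 -0.0735
(338, 210) 382.5 [ 0.6109 -0.1525  0.018 ] bay -0.3119 -0.1807
30.0167 [ 0.53956795 -0.03307146  0.038     ]
```

View pics/f1.png

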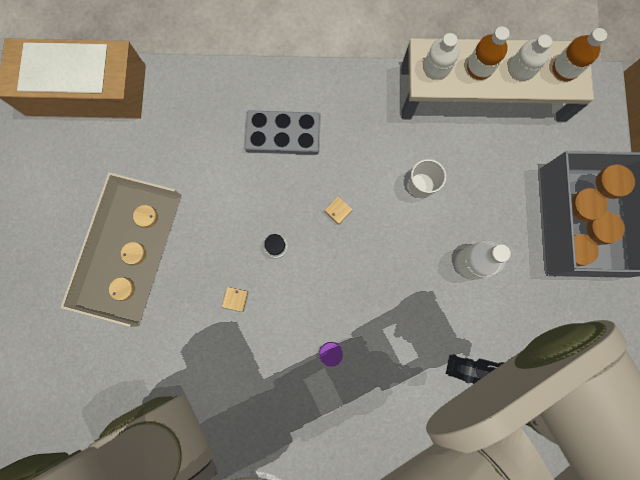

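View pics/f1s.png

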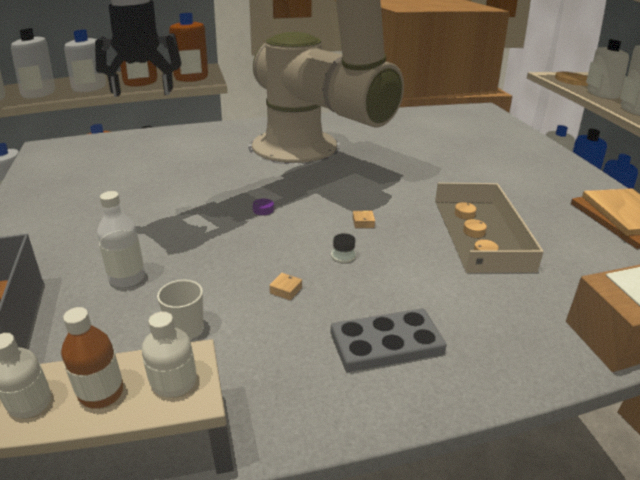

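All three rounds lie flat in the bay at (145,216), (133,253) and (121,289) in the top view, about 28 mm behind the front edge. Everything else is where it started.

```bash
python3 -c "
from h import *
print(job.hand_in())"
```

```text
the job is handed in; nothing more can be done
None
```

All three round blanks are in the stock bay and the job is handed in. I held each one lightly between the fingertips (20 N) and slid it along the counter at constant height. The tool force stayed at about 5–8 N upward in the readings at the start and end of each slide, so I take it that none of them lifted.

- **Rounds:** in the last pictures each lies flat, with its centre about 50 mm behind the bay's front edge, so its near edge is about 28 mm inside. Across the bay they sit at about -73, +2 and +73 mm.
- **Everything else:** both squares measure within 0.5 mm of where they started. The jar, purple disc, resin, cup and mould look unmoved; I checked those by eye only.
- **Robot:** the arm stood clear, and the clock read 30.0 s just before hand-in.

No check failed. The two cameras disagreed by about 2–4 mm on the starting positions, which was within what the grip could take.

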